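# Pack the weld nest and hold the sprung keeper arm on its stop

### The job

Load the welding jig for tacking: stand the loose square-cornered steel block and the short steel tube (bush) upright in the jig's open nest beside the block already in it, so that all three sit fully down on the nest floor. Then swing the jig's spring-return keeper arm over them until it is wound up against its stop, and finish with the gripper still holding it there against the spring. Leave the other things on the table where they are.

Things in the scene. Friction and masses are not known exactly. Their poses are not given: they have to be found in the camera images.
- jig: Fixed steel welding jig: plate 170 (x) by 220 (y) by 10 mm with an open nest, a pivot column and a stop pin (12 mm thick, top 75 mm above the table, at x -19, y -71 mm). Origin on the table under the nest's middle; y runs along the nest towards the pivot column; z up. Place and yaw differ in each run.
- nest (a point): Middle of the nest's floor, 10 mm above the table, axes as the jig's. The nest is open at the top, inside 49 mm across (x) by 112 mm long (y), walls 6 mm thick, 18 mm high above its floor. The three blanks stand in a row along y and take up 104 of the 112 mm; their upper 27 mm stand above the walls, with finger room on their +x and -x sides.
- set_block: Steel block 44 (x) by 30 (y) by 45 mm high that already stands in the nest at its +y end (pivot end), about 1 to 2 mm off the end wall. It stays there. Origin: centre of its underside.
- block: Loose solid steel block 44 (x) by 34 (y) by 45 mm high, rounded edges, about 0.5 kg, standing on the table. Origin: centre of its underside. Its 44 mm side goes across the nest (along the jig's x).
- bush: Loose short thick-walled steel tube standing upright, outside diameter 40 mm, bore 22 mm, 45 mm high, about 0.28 kg. Origin: centre of its underside.
- keeper (a joint): Angle (rad) of the keeper arm about its vertical pivot: 0 = sprung open (as it starts), 1.2 = on its stop, lying over the middle of the row and pointing along the jig's -y. Grows clockwise seen from above. A torsion spring returns it to 0 when let go: the pull at the handle is about 2 N when open, 8 N at the stop. Open, it clears the nest except over the set block's end.
- pivot (a point): On the keeper arm's vertical pivot axis, 80 mm along the jig's +y from the nest's middle, at the underside of the arm (62 mm above the table, 7 mm above the blanks). The arm is an aluminium bar 160 long, 24 wide, 10 mm thick; its pivot column is 28 mm thick, hub 34 mm, top 83 mm above the table.
- handle (a point): On the axis of the keeper arm's handle, a round upright steel post of diameter 16 mm, 140 mm from the pivot axis; this point is 107 mm above the table, the post runs from 72 (arm's top) to 127 mm. It moves with the arm.
- flange: Bystander: flat dark steel ring, diameter 44, 6 mm thick, lying between the loose blanks. Origin: centre of its underside.
- magnet: Bystander: triangular welding magnet, 90 by 50 by 15 mm, lying flat. Origin: centre of its underside.
- hammer: Bystander: hammer lying at the back of the table.
- brush: Bystander: hand brush lying to the left, near the robot.
- tin: Bystander: tin of diameter 66, 70 mm high. Origin: centre of its underside.
- offcut: Bystander: dark steel bar 150 by 20 by 20 mm lying near the robot on the right. Origin: centre of its underside.
- grinder: Bystander: green angle grinder, about 320 mm long, lying on the left.
Things that resemble listed ones, but are neither listed nor needed, are in the scene too. What is shaped like the block but pink, purple or red is not meant.

How it is judged:
On the way, in this order (a step that is already met when the one before it is completed fails the run):
1. the block and the bush stand in the nest beside the set block, on its floor, let go, with the keeper arm still open (x of block in the frame of nest between -0.01 and 0.01 m and y of block in the frame of nest between -0.045 and 0.045 m and z of block in the frame of nest between -0.004 and 0.004 m and angle between each of block, bush, set_block's own z axis and vertical below 0.08 rad and x of bush in the frame of nest between -0.01 and 0.01 m and y of bush in the frame of nest between -0.045 and 0.045 m and z of bush in the frame of nest between -0.004 and 0.004 m and x of set_block in the frame of nest between -0.01 and 0.01 m and y of set_block in the frame of nest between -0.045 and 0.045 m and z of set_block in the frame of nest between -0.004 and 0.004 m and value of joint keeper below 0.3 rad and contact force between the fingers and block below 0.5 N and contact force between the fingers and bush below 0.5 N), for 0.1 s.
2. the gripper holds the keeper arm on its stop (value of joint keeper above 1.14 rad and contact force between the fingers and keeper above 2 N), for 0.3 s.
At the end, for the whole second after the job is handed in: All three blanks in the nest: underside within 4 mm of its floor, within 10 mm across and 45 mm along of its middle, tilt under 0.08 rad. Fingers hold the keeper arm still (under 0.1 rad/s) above 1.14 rad (stop 1.2), touching it with over 2 N (all of step 2 and x of block in the frame of nest between -0.01 and 0.01 m and y of block in the frame of nest between -0.045 and 0.045 m and z of block in the frame of nest between -0.004 and 0.004 m and angle between each of block, bush, set_block's own z axis and vertical below 0.08 rad and x of bush in the frame of nest between -0.01 and 0.01 m and y of bush in the frame of nest between -0.045 and 0.045 m and z of bush in the frame of nest between -0.004 and 0.004 m and x of set_block in the frame of nest between -0.01 and 0.01 m and y of set_block in the frame of nest between -0.045 and 0.045 m and z of set_block in the frame of nest between -0.004 and 0.004 m and velocity of joint keeper between -0.1 and 0.1 rad/s); the arm keeps its last pose, push and grip.
It fails at once if a bystander is moved by more than 30 mm (distance of any of flange, magnet, hammer, brush, tin, offcut, grinder from where it was at the start of the episode above 0.03 m).
It also fails if it takes over 70 s, if anything falls off the work surface, if the arm or the gripper's body presses on something with over 40 N, if the wrist force passes 120 N, or if a joint passes its speed limit or range.

### The arm

A 6-joint arm with a two-finger parallel gripper is mounted at the origin on the work surface. World frame = base frame: x ahead of the robot, y to its left, z up, the work surface at z = 0. Lengths are in m, angles in rad, forces in N, time in s.
With the tool pointing down it reaches from about 0.35 to 0.775 m from the base axis. Payload 5.5 kg.
Tool frame: the origin (TCP) lies between the finger pads; the fingertips stand 19 mm ahead of it and the grasp point (between the pads) is the TCP; z points along the fingers, y is the line along which they close (so a half turn about z gives the same grasp; the last joint's range is limited). The gripper opens to 85 mm and grips with 20 to 120 N. Pads are 22 mm wide; open, the fingers measure 114 mm over their backs; the gripper's body (76 mm by 85 mm) begins 54 mm behind the grasp point. The pads swing forward as they close: fully open they stand 13 mm farther back than shut.
Start: joints at [1.174, 0.313, 0.046, 1.304, 0, 1.431], TCP at [0.146, 0.556, 0.25] pointing down, gripper open.
Joint ranges: [-2.76, 2.76], [-0.86, 1.69], [-1.03, 1.26], [-2.2, 2.34], [-1.47, 1.5], [-3.14, 3.14]. Speed limits (rad/s): [2.57, 2.57, 3.14, 3.14, 3.14, 3.14].

### API

Orientations are given as a unit quaternion [x, y, z, w].
In Python, from rig import r gives the robot as it stands.
- The arm moves only by the shell command python3 -m creep 'ROWS' [FORCE]. ROWS is JSON, a list of rows, each an object of numbers: "dx", "dy", "dz": the shift along the tool's x, y, z scaled (see below); "ax", "ay", "az": the turn, a rotation vector about the tool's x, y, z scaled (see below); "gripper": the opening, from 0 (shut) to 1 (fully open). In form: [{"dx": .., "dy": .., "dz": .., "ax": .., "ay": .., "az": .., "gripper": ..}, ...]. A call has exactly 10 rows; each row shifts and turns the commanded pose from where the row before left it, along the tool's axes as they then stand; what a row does not reach is not made up. The controller multiplies each number of a shift by 0.8 m and each number of a turn by 0.12 rad. A row lasts 1/10 s, in which the tool goes at most 50 mm and 8.59 degrees, less where a joint would pass 70% of its speed; a pose out of reach is approached as far as the arm can. A call with a number of a shift or a turn outside -1 to 1 is refused whole. A call with a gripper value outside its range is refused whole. The fingers move at their own pace and stop on an object; FORCE is the grip in N (left out, the last holds). Time passes only in rows, so rows that do not move let the fingers close, or fill a call up. It gives the time, the measured TCP pose, the force, the opening and the grip force at its end, in the units of the state.
- r.observe(): the state, without advancing time (a new reading comes with each control period).
- r.read_camera(name): name is "scene" or "top" or "wrist"; returns the picture (384x512x3 uint8, red, green, blue); there is no depth.
- r.camera_params(name): a dict with "K" (3x3 intrinsics, pixels), "view" (4x4, takes a point from world to camera coordinates). Camera axes: x right, y down, z forward; pixel columns grow to the right and rows downward; lengths in m; the calibration is good to about 2 mm. A picture is of the moment at which its call begins: read the wrist's pose just before it. camera_params takes no time and is no camera call; for the wrist camera it gives the pose at the moment of the call.
- r.sign_off(): hands the job in; it is judged then, once.
Trained networks look in the newest picture that a camera, given by its name, has taken for a name from the list of things; names that differ only in an ending like _2 or _b are one class to them, and where a whole thing is asked for, a point or a joint stands for the part that bears it (a point fixed in the world has none). Each returns a list of dicts, best first, with "p" (0 to 1); they miss things now and then, are a little off and sometimes report something else, mostly with a low value. They report only what shows in the picture. A call takes as long as a camera call. They do not tell look-alikes from the thing itself.
- r.trace(camera, label): "pixels" (384x512 bool, what is visible of it) and "rect" ([centre column, centre row, width, height] in pixels, round what is visible of it).
The state is a dict: "t": time; "joint_pos": joint angles; "qvel": joint speeds; "effort": joint torques, N m; "tool_pos": TCP position; "eef_rot": TCP orientation; "contact_force": force on the tool from outside, world axes, zero at the start; "wrist_torque": the same for the moment, N m; "width": finger opening in m; "grip_force": force on a finger pad.
Only numpy, scipy, OpenCV 4.12 (cv2) and the standard library are available. Lean on these libraries where they do the work, as an engineer would, in place of code of your own. Each camera call takes 0.05 s, during which the arm holds its last target. There are 200 camera calls.

## Working session

There is one attempt and no reset: what is moved stays moved. The work goes in short steps, Python scripts to look and compute and a shell command to move; the robot and the scene stay as the last step left them, time stands still between calls to the robot, and variables do not carry over. Pictures are saved under pics/ and viewed, at most 10 in all, crops included, and the job is handed in when it is done.

```bash
ls; mkdir -p pics
python3 - <<'E'
from rig import r
import cv2,numpy as np
print(r.observe())
for c in ["scene","top"]:
    im=r.read_camera(c); cv2.imwrite(f"pics/{c}0.png",cv2.resize(im[:,:,::-1],(800,600),interpolation=cv2.INTER_CUBIC))
    print(c,{k:np.round(v,4).tolist() for k,v in r.camera_params(c).items()})
    for l in ["block","bush","set_block","jig","handle","keeper","flange","magnet","tin"]:
        print(l,[(round(d["p"],2),np.round(d["rect"]).tolist()) for d in r.trace(c,l)][:4])
E
```

```text
pics
{'t': 0.0, 'joint_pos': array([1.17441660e+00, 3.14013467e-01, 4.49260895e-02, 1.30359330e+00,
       3.47123175e-05, 1.43121047e+00]), 'qvel': array([ 0.00019306,  0.00024431, -0.00099596, -0.00158097,  0.00120415,
       -0.00066307]), 'effort': array([-4.17289721e-04, -4.80626571e+01,  2.98533082e+01,  1.95662782e-02,
       -2.06429099e-04,  3.30066491e-06]), 'tool_pos': array([0.14583703, 0.55568419, 0.24937978]), 'eef_rot': array([ 1.28044402e-01,  9.91767989e-01, -9.03949958e-04, -2.66212050e-04]), 'contact_force': array([0.03537476, 0.37674309, 0.26882956]), 'wrist_torque': array([-0.05644042,  0.02831981, -0.00497787]), 'grip_force': 0.0, 'width': 0.08538418265313032}
scene {'K': [[470.1617, 0.0, 250.7921], [0.0, 470.1617, 187.8697], [0.0, 0.0, 1.0]], 'view': [[0.2242, 0.9745, -0.0061, -0.19], [0.5251, -0.126, -0.8417, -0.1852], [-0.821, 0.1855, -0.5399, 1.7551], [0.0, 0.0, 0.0, 1.0]]}
block [(0.72, [181.0, 250.0, 19.0, 24.0]), (0.67, [219.0, 186.0, 17.0, 22.0]), (0.59, [180.0, 224.0, 20.0, 26.0]), (0.55, [163.0, 206.0, 18.0, 17.0])]
bush [(0.74, [101.0, 226.0, 19.0, 20
[... 509 characters left out ...]
 [-0.9721, -0.0441, -0.2304, 0.5466], [0.2304, 0.0039, -0.9731, 1.4937], [0.0, 0.0, 0.0, 1.0]]}
block [(0.75, [318.0, 179.0, 19.0, 18.0]), (0.58, [313.0, 211.0, 16.0, 20.0]), (0.49, [268.0, 260.0, 18.0, 15.0]), (0.43, [323.0, 239.0, 22.0, 13.0])]
bush [(0.65, [235.0, 190.0, 31.0, 50.0])]
set_block [(0.59, [240.0, 210.0, 9.0, 13.0]), (0.38, [120.0, 180.0, 72.0, 89.0])]
jig [(0.91, [248.0, 200.0, 72.0, 78.0]), (0.43, [282.0, 138.0, 77.0, 29.0])]
handle [(0.71, [234.0, 187.0, 35.0, 51.0])]
keeper [(0.72, [234.0, 191.0, 28.0, 52.0])]
flange [(0.41, [351.0, 218.0, 12.0, 10.0]), (0.38, [385.0, 173.0, 23.0, 20.0])]
magnet [(0.82, [353.0, 166.0, 19.0, 27.0])]
tin [(0.57, [385.0, 174.0, 24.0, 24.0])]
```

View pics/scene0.png

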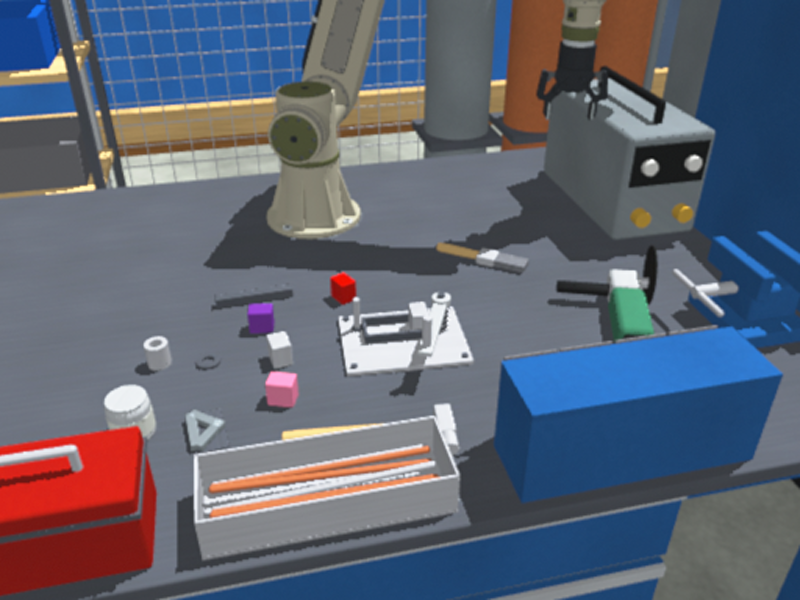

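View pics/top0.png

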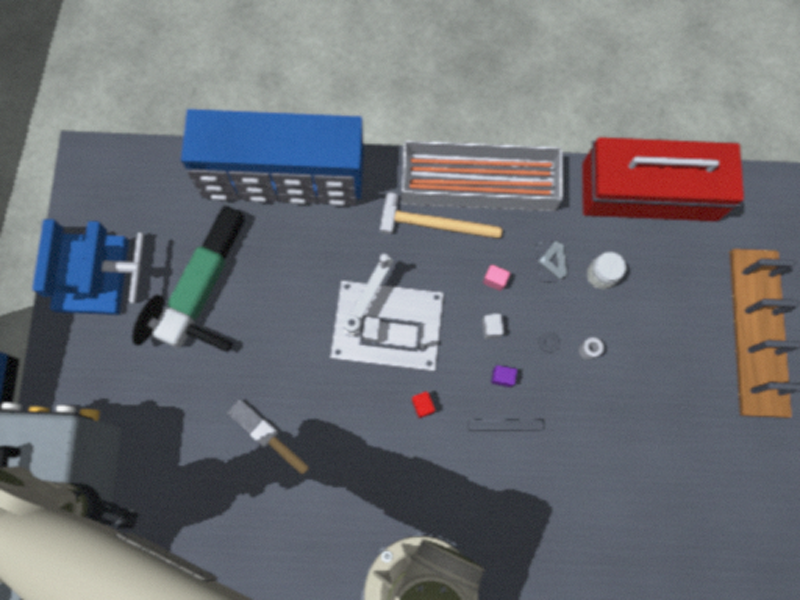

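The top view (800x600) shows the jig at (388,325), keeper open with handle near (383,262), hub at (352,325) and the stop pin at the right-hand end of the nest.
Block candidates are grey-white (494,325), pink (497,277), purple (505,376) and red (424,404). I choose the grey one.
Bush candidates are the tube (592,347), tin (607,269) and flange (549,342). I choose the tube, and will check both choices in a close wrist view.

```bash
cat > h.py <<'E'
from rig import r
import cv2,numpy as np
from scipy.spatial.transform import Rotation as R
def back(cp,uv,z):
    V=np.array(cp["view"]);K=np.array(cp["K"]);C=-V[:3,:3].T@V[:3,3]
    d=V[:3,:3].T@np.linalg.solve(K,[uv[0],uv[1],1.]);return C+d*(z-C[2])/d[2]
def proj(cp,P):
    V=np.array(cp["view"]);K=np.array(cp["K"]);p=(np.atleast_2d(P)@V[:3,:3].T+V[:3,3])@K.T
    return p[:,:2]/p[:,2:]
def plan(pos,yaw):
    """remaining move: tool-axes shift in 'numbers' total, and turn total; yaw = angle of tool y in world (mod pi)"""
    s=r.observe();Rt=R.from_quat(s["eef_rot"]).as_matrix()
    d=Rt.T@(np.array(pos)-s["tool_pos"])/0.8
    y=np.arctan2(Rt[1,1],Rt[0,1]);dy=(yaw-y+np.pi/2)%np.pi-np.pi/2
    # target orientation straight down
    Y=np.array([np.cos(y+dy),np.sin(y+dy),0]);Z=np.array([0,0,-1.]);T=np.c_[np.cross(Y,Z),Y,Z]
    a=R.from_matrix(Rt.T@T).as_rotvec()/0.12
    print("t",round(s["t"],2),"pos",np.round(s["tool_pos"],4),"yaw",round(y,3),"w",round(s["width"],4),"j",np.round(s["joint_pos"],2))
    print("shift",np.round(d,4),"turn",np.round(a,3))
E
python3 - <<'E'
from h import *
cp=r.camera_params("top")
for n,uv,z in [("block",(494,325),.045),("bush",(592.5,347),.045),("hub",(352,325),.08),("handletop",(386,258),.127),("c1",(341,281),.01),("c2",(443,292),.01),("c3",(436,370),.01),("c4",(331,361),.01),("pink",(497,277),.045),("flange",(549,342),0)]:
    print(n,np.round(back(cp,np.array(uv)/1.5625,z),3))
w=r.camera_params("wrist");V=w["view"];print("wristcam rel TCP",np.round(-V[:3,:3].T@V[:3,3]-r.observe()["tool_pos"],3),np.round(V,3),w["K"])
plan([.5,-.1,.33],0.0)
E
```

```text
block [ 0.539 -0.134  0.045]
bush [ 0.502 -0.338  0.045]
hub [0.518 0.158 0.08 ]
handletop [0.648 0.095 0.127]
c1 [0.63 0.19 0.01]
c2 [ 0.615 -0.029  0.01 ]
c3 [ 0.445 -0.019  0.01 ]
c4 [0.455 0.201 0.01 ]
pink [ 0.643 -0.14   0.045]
flange [ 0.518 -0.258  0.   ]
wristcam rel TCP [-0.074  0.02   0.123] [[ 0.253  0.967 -0.    -0.575]
 [ 0.922 -0.241  0.302 -0.041]
 [ 0.292 -0.077 -0.953  0.379]
 [ 0.     0.     0.     1.   ]] [[273.05326342   0.         258.98299621]
 [  0.         273.05326342 190.52341521]
 [  0.           0.           1.        ]]
t 1.0 pos [0.1461 0.5562 0.2503] yaw 1.314 w 0.0856 j [ 1.17  0.31  0.05  1.3  -0.    1.43]
shift [-0.6362 -0.6809 -0.0997] turn [ 1.000e-03 -0.000e+00  1.095e+01]
```

```bash
python3 -m creep '[{"dx":-0.04,"dy":-0.0425,"dz":-0.0062},{"dx":-0.04,"dy":-0.0425,"dz":-0.0062},{"dx":-0.04,"dy":-0.0425,"dz":-0.0062},{"dx":-0.04,"dy":-0.0425,"dz":-0.0062},{"dx":-0.04,"dy":-0.0425,"dz":-0.0062},{"dx":-0.04,"dy":-0.0425,"dz":-0.0062},{"dx":-0.04,"dy":-0.0425,"dz":-0.0062},{"dx":-0.04,"dy":-0.0425,"dz":-0.0062},{"dx":-0.04,"dy":-0.0425,"dz":-0.0062},{"dx":-0.04,"dy":-0.0425,"dz":-0.0062}]'
python3 -m creep '[{"dx":-0.04,"dy":-0.0425,"dz":-0.0062},{"dx":-0.04,"dy":-0.0425,"dz":-0.0062},{"dx":-0.04,"dy":-0.0425,"dz":-0.0062},{"dx":-0.04,"dy":-0.0425,"dz":-0.0062},{"dx":-0.04,"dy":-0.0425,"dz":-0.0062},{"dx":-0.04,"dy":-0.0425,"dz":-0.0062},{"az":1},{"az":1},{"az":1},{"az":1}]'
python3 -m creep '[{"az":1},{"az":1},{"az":1},{"az":1},{"az":1},{"az":1},{"az":0.95},{},{},{}]'
python3 - <<'E'
from h import *
plan([.5,-.1,.33],0.0)
cp=r.camera_params("wrist");im=r.read_camera("wrist")
cv2.imwrite("pics/w1.png",cv2.resize(im[:,:,::-1],(800,600),interpolation=cv2.INTER_CUBIC))
for l in ["block","bush","set_block","handle"]:
    for d in r.trace("wrist",l)[:5]:
        print(l,round(d["p"],2),np.round(d["rect"]).tolist(),np.round(back(cp,d["rect"][:2],.03),3))
E
```

```text
t 1.0 pos [0.1461 0.5562 0.2503] yaw 1.314 w 0.0856 j [ 1.17  0.31  0.05  1.3  -0.    1.43]
shift [-0.6362 -0.6809 -0.0997] turn [ 1.000e-03 -0.000e+00  1.095e+01]
set_block 0.45 [99.0, 380.0, 40.0, 7.0] [0.434 0.201 0.03 ]invalid input at $[0]: expected keys dx, dy, dz, ax, ay, az, gripper
invalid input at $[0]: expected keys dx, dy, dz, ax, ay, az, gripper
invalid input at $[0]: expected keys dx, dy, dz, ax, ay, az, gripper
```

View pics/w1.png

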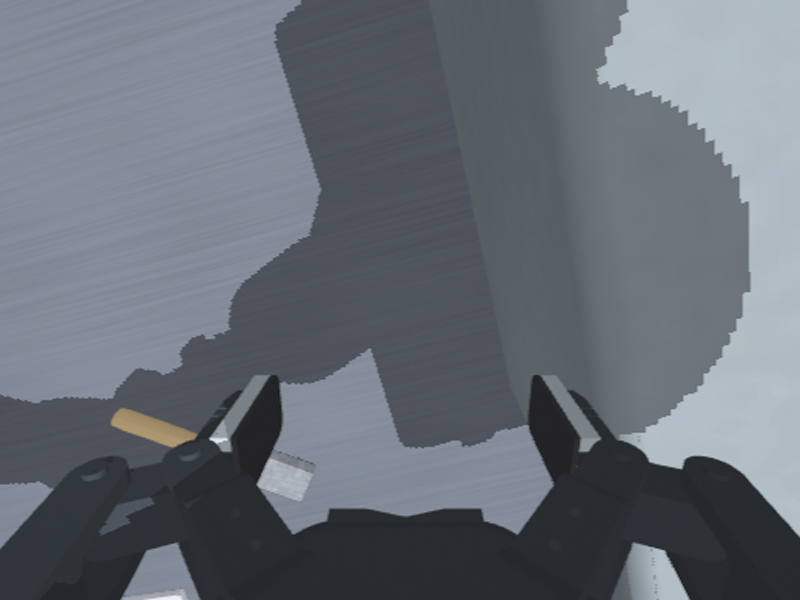

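The rows were refused because every key is required, so nothing moved. This picture is still the start view: brush at lower left, fingers along the bottom. I'm resending the moves with full rows.

```bash
python3 -m creep '[{"dx":-0.04,"dy":-0.0425,"dz":-0.0062,"ax":0,"ay":0,"az":0,"gripper":1},{"dx":-0.04,"dy":-0.0425,"dz":-0.0062,"ax":0,"ay":0,"az":0,"gripper":1},{"dx":-0.04,"dy":-0.0425,"dz":-0.0062,"ax":0,"ay":0,"az":0,"gripper":1},{"dx":-0.04,"dy":-0.0425,"dz":-0.0062,"ax":0,"ay":0,"az":0,"gripper":1},{"dx":-0.04,"dy":-0.0425,"dz":-0.0062,"ax":0,"ay":0,"az":0,"gripper":1},{"dx":-0.04,"dy":-0.0425,"dz":-0.0062,"ax":0,"ay":0,"az":0,"gripper":1},{"dx":-0.04,"dy":-0.0425,"dz":-0.0062,"ax":0,"ay":0,"az":0,"gripper":1},{"dx":-0.04,"dy":-0.0425,"dz":-0.0062,"ax":0,"ay":0,"az":0,"gripper":1},{"dx":-0.04,"dy":-0.0425,"dz":-0.0062,"ax":0,"ay":0,"az":0,"gripper":1},{"dx":-0.04,"dy":-0.0425,"dz":-0.0062,"ax":0,"ay":0,"az":0,"gripper":1}]'
python3 -m creep '[{"dx":-0.04,"dy":-0.0425,"dz":-0.0062,"ax":0,"ay":0,"az":0,"gripper":1},{"dx":-0.04,"dy":-0.0425,"dz":-0.0062,"ax":0,"ay":0,"az":0,"gripper":1},{"dx":-0.04,"dy":-0.0425,"dz":-0.0062,"ax":0,"ay":0,"az":0,"gripper":1},{"dx":-0.04,"dy":-0.0425,"dz":-0.0062,"ax":0,"ay":0,"az":0,"gripper":1},{"dx":-0.04,"dy":-0.0425,"dz":-0.0062,"ax":0,"ay":0,"az":0,"gripper":1},{"dx":-0.04,"dy":-0.0425,"dz":-0.0062,"ax":0,"ay":0,"az":0,"gripper":1},{"dx":0,"dy":0,"dz":0,"ax":0,"ay":0,"az":1,"gripper":1},{"dx":0,"dy":0,"dz":0,"ax":0,"ay":0,"az":1,"gripper":1},{"dx":0,"dy":0,"dz":0,"ax":0,"ay":0,"az":1,"gripper":1},{"dx":0,"dy":0,"dz":0,"ax":0,"ay":0,"az":1,"gripper":1}]'
python3 -m creep '[{"dx":0,"dy":0,"dz":0,"ax":0,"ay":0,"az":1,"gripper":1},{"dx":0,"dy":0,"dz":0,"ax":0,"ay":0,"az":1,"gripper":1},{"dx":0,"dy":0,"dz":0,"ax":0,"ay":0,"az":1,"gripper":1},{"dx":0,"dy":0,"dz":0,"ax":0,"ay":0,"az":1,"gripper":1},{"dx":0,"dy":0,"dz":0,"ax":0,"ay":0,"az":1,"gripper":1},{"dx":0,"dy":0,"dz":0,"ax":0,"ay":0,"az":1,"gripper":1},{"dx":0,"dy":0,"dz":0,"ax":0,"ay":0,"az":0.95,"gripper":1},{"dx":0,"dy":0,"dz":0,"ax":0,"ay":0,"az":0,"gripper":1},{"dx":0,"dy":0,"dz":0,"ax":0,"ay":0,"az":0,"gripper":1},{"dx":0,"dy":0,"dz":0,"ax":0,"ay":0,"az":0,"gripper":1}]'
python3 - <<'E'
from h import *
plan([.5,-.1,.33],0.0)
cp=r.camera_params("wrist");im=r.read_camera("wrist")
cv2.imwrite("pics/w2.png",cv2.resize(im[:,:,::-1],(800,600),interpolation=cv2.INTER_CUBIC))
for l in ["block","bush","handle"]:
    for d in r.trace("wrist",l)[:5]:
        print(l,round(d["p"],2),np.round(d["rect"]).tolist(),np.round(back(cp,d["rect"][:2],.03),3))
E
```

```text
t: 2.25
tool_pos: [0.3697, 0.1443, 0.3005]
eef_rot: [0.128, 0.992, 0.0, 0.001]
contact_force: [0.8, 1.7, 0.8]
width: 0.0851
grip_force: 0.0
t: 3.25
tool_pos: [0.5031, -0.1003, 0.3295]
eef_rot: [0.363, 0.932, 0.0, -0.0]
contact_force: [-1.0, -0.1, 0.3]
width: 0.0853
grip_force: 0.0
t: 4.25
tool_pos: [0.5031, -0.1, 0.3297]
eef_rot: [0.706, 0.708, 0.0, 0.0]
contact_force: [-0.5, 0.3, -1.0]
width: 0.0852
grip_force: 0.0
t 4.25 pos [ 0.5031 -0.1     0.3297] yaw 0.002 w 0.0852 j [-0.35  0.18  0.07  1.46  0.    1.22]
shift [ 0.0001 -0.0039 -0.0004] turn [ 0.001 -0.001  0.016]
block 0.9 [218.0, 188.0, 20.0, 28.0] [ 0.438 -0.152  0.03 ]
block 0.71 [351.0, 180.0, 33.0, 36.0] [ 0.652 -0.138  0.03 ]
block 0.65 [170.0, 81.0, 43.0, 37.0] [0.375 0.008 0.03 ]
block 0.64 [282.0, 178.0, 33.0, 27.0] [ 0.541 -0.135  0.03 ]
bush 0.76 [261.0, 284.0, 20.0, 28.0] [ 0.508 -0.336  0.03 ]
handle 0.52 [380.0, 10.0, 36.0, 17.0] [0.667 0.098 0.03 ]
handle 0.31 [269.0, 238.0, 23.0, 20.0] [ 0.523 -0.242  0.03 ]
```

View pics/w2.png

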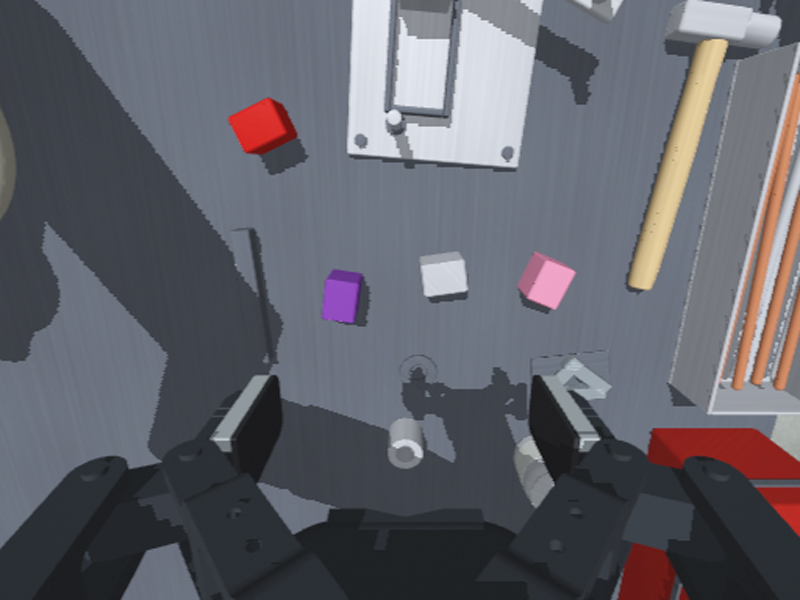

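Wrist view, 800x600: grey block at (445,275) between purple (343,297) and pink (547,280); bush at (406,445) with its bore visible; flange at (418,370). The red block is at (263,125), and the jig with its nest and stop pin is at the top. The grey block is the right one. Next I segment its top face and view the jig from above.

```bash
python3 - <<'E'
from h import *
cp=r.camera_params("wrist");im=r.read_camera("wrist")
g=cv2.cvtColor(im,cv2.COLOR_RGB2GRAY)
for n,(x0,y0,x1,y1) in dict(block=(262,155,306,198),bush=(243,262,277,304)).items():
    c=g[y0:y1,x0:x1]
    for th in (150,190,205,215):
        m=(c>th).astype(np.uint8)
        cs=max(cv2.findContours(m,0,2)[0],key=cv2.contourArea,default=None)
        if cs is None or len(cs)<3: continue
        bx=cv2.boxPoints(cv2.minAreaRect(cs))+[x0,y0]
        P=np.array([back(cp,b,.045) for b in bx])
        e=P[1]-P[0];f=P[2]-P[1]
        print(n,th,"c",np.round(P.mean(0),4),"len",np.round([np.linalg.norm(e),np.linalg.norm(f)],4),"ang",np.round([np.arctan2(e[1],e[0]),np.arctan2(f[1],f[0])],3))
np.save("w2.npy",im)
o=im[155:198,262:306];cv2.imwrite("pics/crop1.png",cv2.resize(np.hstack([o,im[262:305,240:284]])[:,:,::-1],(792,387),interpolation=cv2.INTER_CUBIC))
E
python3 -m creep '[{"dx":0.0458,"dy":0.002,"dz":0.0104,"ax":0,"ay":0,"az":0,"gripper":1},{"dx":0.0458,"dy":0.002,"dz":0.0104,"ax":0,"ay":0,"az":0,"gripper":1},{"dx":0.0458,"dy":0.002,"dz":0.0104,"ax":0,"ay":0,"az":0,"gripper":1},{"dx":0.0458,"dy":0.002,"dz":0.0104,"ax":0,"ay":0,"az":0,"gripper":1},{"dx":0.0458,"dy":0.002,"dz":0.0104,"ax":0,"ay":0,"az":0,"gripper":1},{"dx":0.0458,"dy":0.002,"dz":0.0104,"ax":0,"ay":0,"az":0,"gripper":1},{"dx":0,"dy":0,"dz":0,"ax":0,"ay":0,"az":0,"gripper":1},{"dx":0,"dy":0,"dz":0,"ax":0,"ay":0,"az":0,"gripper":1},{"dx":0,"dy":0,"dz":0,"ax":0,"ay":0,"az":0,"gripper":1},{"dx":0,"dy":0,"dz":0,"ax":0,"ay":0,"az":0,"gripper":1}]'
python3 - <<'E'
from h import *
plan([.54,-.135,.15],0.0)
im=r.read_camera("wrist");np.save("w3.npy",im)
cv2.imwrite("pics/w3.png",cv2.resize(im[:,:,::-1],(800,600),interpolation=cv2.INTER_CUBIC))
import pickle;pickle.dump({k:np.array(v) for k,v in r.camera_params("wrist").items()},open("w3.pkl","wb"))
E
```

```text
block 150 c [ 0.5422 -0.127   0.045 ] len [0.0434 0.0409] ang [ 0.146 -1.389]
block 190 c [ 0.5429 -0.1308  0.045 ] len [0.0406 0.0314] ang [ 0.147 -1.39 ]
block 205 c [ 0.5427 -0.1307  0.045 ] len [0.0396 0.0307] ang [ 0.147 -1.391]
block 215 c [ 0.543  -0.1192  0.045 ] len [0.002  0.0078] ang [ 0.48  -1.092]
bush 150 c [ 0.504  -0.3202  0.045 ] len [0.0289 0.057 ] ang [ 0.422 -1.241]
bush 190 c [ 0.5095 -0.3267  0.045 ] len [0.0153 0.0339] ang [ 1.216 -0.464]
bush 205 c [ 0.5087 -0.3264  0.045 ] len [0.0141 0.0324] ang [ 1.25  -0.422]
t: 5.5
tool_pos: [0.513, 0.1187, 0.2801]
eef_rot: [0.708, 0.707, 0.0, 0.0]
contact_force: [-0.6, -0.3, 0.7]
width: 0.0853
grip_force: 0.0
t 5.5 pos [0.513  0.1187 0.2801] yaw -0.002 w 0.0853 j [ 0.07  0.21 -0.02  1.34 -0.    1.65]
shift [-0.3171  0.0342  0.1627] turn [ 0.006  0.    -0.013]
```

View pics/crop1.png

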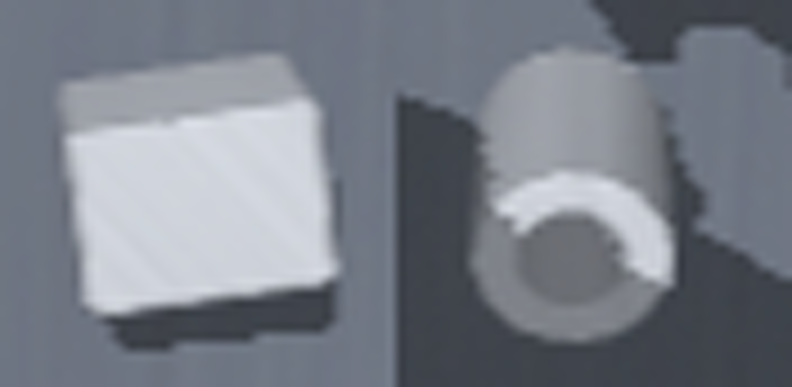

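View pics/w3.png

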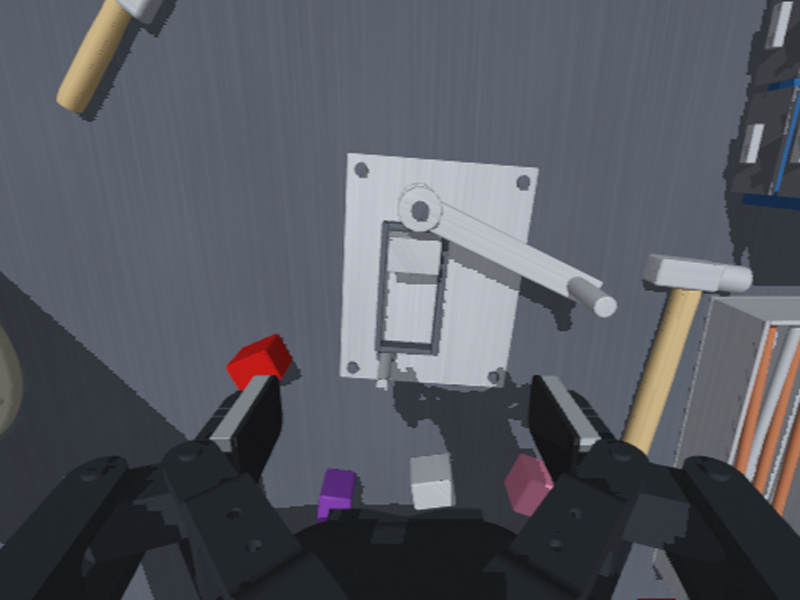

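The crop confirms a plain grey block and a tube with a bore. In w3 the jig plate corners are (347,153), (538,169), (508,386) and (340,376). The hub is at (420,210), the handle top at (604,306), the pin top at (382,384), and the nest's near corners at (377,352) and (438,354).

Run:
```python
from h import *
import pickle
from scipy.optimize import least_squares
cp=pickle.load(open("w3.pkl","rb"))
s=1.5625
pts=[((420,208),(0,.08,.083)),((382,384),(-.019,-.071,.075)),((377,353),(-.0305,-.062,.028)),((438,355),(.0305,-.062,.028)),((604,306),(.14*np.sin(1.2),.08-.14*np.cos(1.2),.127)),((383,222),(-.0305,.062,.028))]
px=np.array([p[0] for p in pts])/s; J=np.array([p[1] for p in pts])
def W(q,J):
    c,sn=np.cos(q[2]),np.sin(q[2]);return np.c_[q[0]+c*J[:,0]-sn*J[:,1],q[1]+sn*J[:,0]+c*J[:,1],J[:,2]]
f=least_squares(lambda q:(proj(cp,W(q,J))-px).ravel(),[.513,.078,-.07],loss="soft_l1")
print("jig",f.x,np.round((proj(cp,W(f.x,J))-px),2).tolist())
P=[back(cp,np.array(u)/s,.01) for u in [(347,153),(538,169),(508,386),(340,376)]]
for a,b in((0,1),(1,2),(3,2),(0,3)): e=P[b]-P[a];print(round(np.linalg.norm(e),4),round(np.arctan2(e[1],e[0]),3))
c2=dict(K=cp["K"],view=cp["view"].copy());V=cp["view"];C=-V[:3,:3].T@V[:3,3]+np.array([.5031,-.1,.3297])-[.513,.1187,.2801]
c2["view"][:3,3]=-V[:3,:3]@C
print("bush",back(c2,(259,290.1),.045),"block",back(c2,(283.9,177.5),.045))
im=cv2.resize(np.load("w3.npy")[:,:,::-1],(800,600),interpolation=cv2.INTER_CUBIC)
def poly(L,col):
    cv2.polylines(im,[np.round(proj(cp,W(f.x,np.array(L)))*s).astype(int)],True,col,1)
q=lambda a,b,z,y0=0:[(-a,y0-b,z),(a,y0-b,z),(a,y0+b,z),(-a,y0+b,z)]
poly(q(.0305,.062,.028),(0,0,255));poly(q(.0245,.056,.010),(0,255,0));poly(q(.022,.015,.055,.0395),(255,0,0))
cv2.imwrite("pics/ov.png",cv2.resize(im[130:410,320:640],None,fx=2,fy=2))
```

```text
jig [ 0.51984591  0.08280655 -0.07327707] [[0.12, 1.12], [0.81, 0.34], [-1.85, -1.18], [-0.41, 0.2], [1.63, -0.16], [-1.05, -0.37]]
0.1686 -0.08
0.2153 -1.621
0.1737 -0.068
0.2173 -1.645
bush [ 0.50431141 -0.33696455  0.045     ] block [ 0.54286794 -0.13095924  0.045     ]
```

View pics/ov.png

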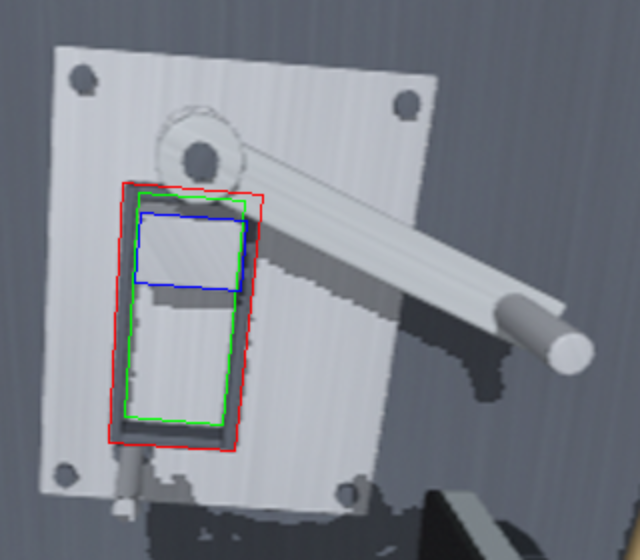

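The overlay agrees with the nest and set block to about 1 mm. Jig pose: x 0.520, y 0.083, yaw -0.073. Next I fetch the block.

```bash
python3 -m creep '[{"dx":-0.0446,"dy":0.0054,"dz":0.0232,"ax":0,"ay":0,"az":0,"gripper":1},{"dx":-0.0446,"dy":0.0054,"dz":0.0232,"ax":0,"ay":0,"az":0,"gripper":1},{"dx":-0.0446,"dy":0.0054,"dz":0.0232,"ax":0,"ay":0,"az":0,"gripper":1},{"dx":-0.0446,"dy":0.0054,"dz":0.0232,"ax":0,"ay":0,"az":0,"gripper":1},{"dx":-0.0446,"dy":0.0054,"dz":0.0232,"ax":0,"ay":0,"az":0,"gripper":1},{"dx":-0.0446,"dy":0.0054,"dz":0.0232,"ax":0,"ay":0,"az":0,"gripper":1},{"dx":-0.0446,"dy":0.0054,"dz":0.0232,"ax":0,"ay":0,"az":-0.24,"gripper":1},{"dx":0,"dy":0,"dz":0,"ax":0,"ay":0,"az":-1,"gripper":1},{"dx":0,"dy":0,"dz":0,"ax":0,"ay":0,"az":0,"gripper":1},{"dx":0,"dy":0,"dz":0,"ax":0,"ay":0,"az":0,"gripper":1}]' 25
python3 - <<'E'
from h import *
plan([.543,-.131,.041],0.147)
E
```

```text
t: 6.55
tool_pos: [0.5428, -0.1305, 0.1502]
eef_rot: [0.654, 0.756, 0.0, 0.0]
contact_force: [0.1, 0.3, 0.4]
width: 0.0851
grip_force: 0.0
t 6.55 pos [ 0.5428 -0.1305  0.1502] yaw 0.145 w 0.0851 j [-0.38  0.33 -0.18  1.06  0.    1.05]
shift [-6.000e-04  1.000e-04  1.364e-01] turn [ 0.003 -0.    -0.016]
```

```bash
python3 -m creep '[{"dx":-0.0006,"dy":0,"dz":0.0341,"ax":0,"ay":0,"az":0,"gripper":1},{"dx":0,"dy":0,"dz":0.0341,"ax":0,"ay":0,"az":0,"gripper":1},{"dx":0,"dy":0,"dz":0.0341,"ax":0,"ay":0,"az":0,"gripper":1},{"dx":0,"dy":0,"dz":0.0341,"ax":0,"ay":0,"az":0,"gripper":1},{"dx":0,"dy":0,"dz":0,"ax":0,"ay":0,"az":0,"gripper":1},{"dx":0,"dy":0,"dz":0,"ax":0,"ay":0,"az":0,"gripper":0},{"dx":0,"dy":0,"dz":0,"ax":0,"ay":0,"az":0,"gripper":0},{"dx":0,"dy":0,"dz":0,"ax":0,"ay":0,"az":0,"gripper":0},{"dx":0,"dy":0,"dz":0,"ax":0,"ay":0,"az":0,"gripper":0},{"dx":0,"dy":0,"dz":0,"ax":0,"ay":0,"az":0,"gripper":0}]' 60
python3 - <<'E'
from h import *
plan([.543,-.131,.041],0.147)
E
```

```text
t: 7.55
tool_pos: [0.544, -0.1309, 0.0429]
eef_rot: [0.653, 0.758, 0.0, 0.001]
contact_force: [-2.1, 0.7, 5.9]
width: 0.0427
grip_force: 63.2
t 7.55 pos [ 0.544  -0.1309  0.0429] yaw 0.148 w 0.0427 j [-0.38  0.43 -0.32  0.81 -0.    1.04]
shift [ 0.0001 -0.0013  0.0023] turn [0.021 0.015 0.012]
```

```bash
python3 -m creep '[{"dx":0,"dy":0,"dz":-0.01,"ax":0,"ay":0,"az":0,"gripper":0},{"dx":0,"dy":0,"dz":-0.04,"ax":0,"ay":0,"az":0,"gripper":0},{"dx":0,"dy":0,"dz":-0.05,"ax":0,"ay":0,"az":0,"gripper":0},{"dx":0,"dy":0,"dz":-0.05,"ax":0,"ay":0,"az":0,"gripper":0},{"dx":0,"dy":0,"dz":0,"ax":0,"ay":0,"az":0.6,"gripper":0},{"dx":0,"dy":0,"dz":0,"ax":0,"ay":0,"az":0.6,"gripper":0},{"dx":0,"dy":0,"dz":0,"ax":0,"ay":0,"az":0.64,"gripper":0},{"dx":0,"dy":0,"dz":0,"ax":0,"ay":0,"az":0,"gripper":0},{"dx":0,"dy":0,"dz":0,"ax":0,"ay":0,"az":0,"gripper":0},{"dx":0,"dy":0,"dz":0,"ax":0,"ay":0,"az":0,"gripper":0}]' 60
python3 - <<'E'
from h import *
plan([.5202,.0878,.12],-0.073)
cp=r.camera_params("wrist");im=r.read_camera("wrist");np.save("w4.npy",im)
s=r.observe();Rt=R.from_quat(s["eef_rot"]).as_matrix()
# expected top face of held block in tool frame: z = -(0.045-0.0429)
T=np.array([(x,y,-.0021) for x,y in [(-.017,-.022),(.017,-.022),(.017,.022),(-.017,.022)]])
pp=proj(cp,s["tool_pos"]+T@Rt.T);print(np.round(pp,1).tolist())
big=cv2.resize(im[:,:,::-1],None,fx=4,fy=4,interpolation=cv2.INTER_CUBIC)
cv2.polylines(big,[np.round(pp*4+1.5).astype(int)],True,(0,0,255),1)
x,y=(pp.mean(0)*4).astype(int);cv2.imwrite("pics/held.png",big[max(0,y-280):y+200,max(0,x-350):x+350])
print(x-350,y-280)
E
```

```text
t: 8.55
tool_pos: [0.5429, -0.1304, 0.1607]
eef_rot: [0.732, 0.682, 0.0, -0.0]
contact_force: [0.0, 0.1, -2.9]
width: 0.0427
grip_force: 62.6
t 8.55 pos [ 0.5429 -0.1304  0.1607] yaw -0.071 w 0.0427 j [-0.38  0.32 -0.16  1.08  0.    1.26]
shift [ 0.27   -0.0476  0.0509] turn [-0.001 -0.002  0.018]
[[215.5, 291.7], [212.3, 233.2], [302.3, 233.2], [299.1, 291.7]]
679 769
```

View pics/held.png

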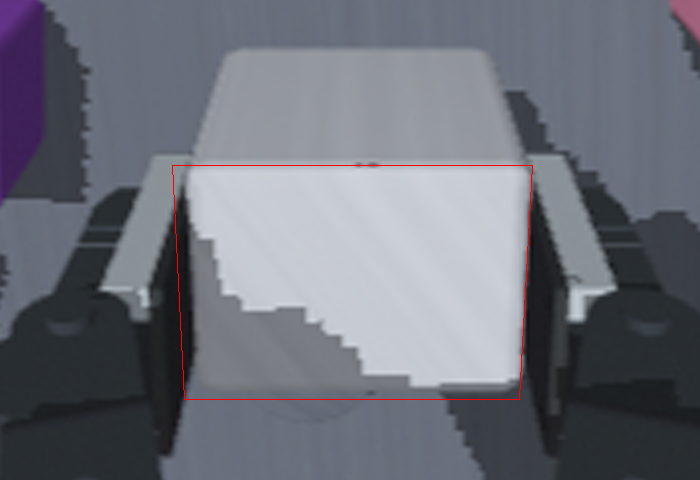

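The held block sits square and centred; its visible face spans 187–525 against the predicted 173–532. The lateral camera bias is about 0.5 mm. I move over the nest.

```bash
python3 -m creep '[{"dx":0.045,"dy":-0.008,"dz":0.005,"ax":0,"ay":0,"az":0,"gripper":0},{"dx":0.045,"dy":-0.008,"dz":0.005,"ax":0,"ay":0,"az":0,"gripper":0},{"dx":0.045,"dy":-0.008,"dz":0.005,"ax":0,"ay":0,"az":0,"gripper":0},{"dx":0.045,"dy":-0.008,"dz":0.005,"ax":0,"ay":0,"az":0,"gripper":0},{"dx":0.045,"dy":-0.008,"dz":0.005,"ax":0,"ay":0,"az":0,"gripper":0},{"dx":0.045,"dy":-0.0082,"dz":0.005,"ax":0,"ay":0,"az":0.018,"gripper":0},{"dx":0,"dy":0,"dz":0,"ax":0,"ay":0,"az":0,"gripper":0},{"dx":0,"dy":0,"dz":0,"ax":0,"ay":0,"az":0,"gripper":0},{"dx":0,"dy":0,"dz":0,"ax":0,"ay":0,"az":0,"gripper":0},{"dx":0,"dy":0,"dz":0,"ax":0,"ay":0,"az":0,"gripper":0}]' 60
python3 - <<'E'
from h import *
plan([.5197,.0878,.075],-0.073)
cp=r.camera_params("wrist");im=r.read_camera("wrist");np.save("w5.npy",im)
for c in ("wrist","top"): 
    im=r.read_camera(c);
    v=cv2.resize(im[:,:,::-1],None,fx=4,fy=4,interpolation=cv2.INTER_CUBIC) if c=="top" else cv2.resize(im[:,:,::-1],None,fx=1.5,fy=1.5)
    if c=="top": v=v[640:1000,820:1200]
    cv2.imwrite(f"pics/n_{c}.png",v)
E
```

```text
t: 9.6
tool_pos: [0.5205, 0.0868, 0.1368]
eef_rot: [0.733, 0.68, 0.0, 0.0]
contact_force: [-0.3, -0.2, -3.4]
width: 0.0429
grip_force: 62.4
t 9.6 pos [0.5205 0.0868 0.1368] yaw -0.076 w 0.0429 j [ 0.01  0.28 -0.28  1.01 -0.    1.66]
shift [ 0.0012 -0.0011  0.0773] turn [ 0.004  0.001 -0.022]
```

View pics/n_wrist.png

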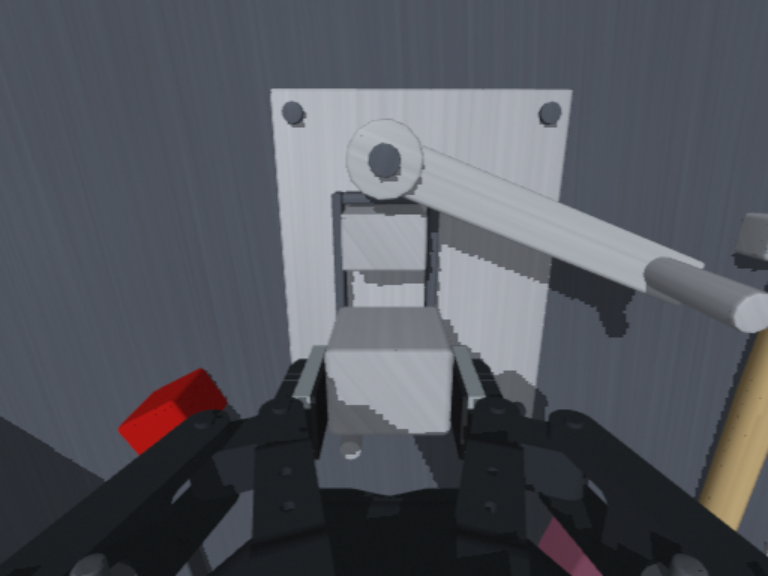

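The wrist view (768x576) shows the plate edge horizontal, so the yaw is right. The set block face spans columns 342–428 and rows 211–269, and the hub is at (385,159). I use these to check the offset.

Run:
```python
from h import *
cp=r.camera_params("wrist");s=r.observe();Rt=R.from_quat(s["eef_rot"]).as_matrix()
for n,uv,z in [("hub",(385,159),.083),("sbNL",(343.5,270),.055),("sbNR",(427,269),.055),("sbFL",(342.5,213),.055),("sbFR",(427,211),.055),("wallL",(333,240),.028),("wallR",(439.5,240),.028),("heldL",(329,350),s["tool_pos"][2]+.002),("heldR",(452,350),s["tool_pos"][2]+.002),("pin",(350,450),.075),("holeL",(292,112),.01),("holeR",(550,112),.01),("plL",(272,90),.01),("plR",(571,90),.01)]:
    P=back(cp,np.array(uv)/1.5-.17,z);print(n,"tool mm",np.round((P-s["tool_pos"])@Rt*1000,1))
```

```text
hub tool mm [76.1 -0.7 53.8]
sbNL tool mm [ 21.  -22.5  81.8]
sbNR tool mm [21.6 20.7 81.8]
sbFL tool mm [ 50.3 -22.1  81.8]
sbFR tool mm [51.4 19.9 81.8]
wallL tool mm [ 31.4 -31.  108.8]
wallR tool mm [ 31.5  30.1 108.8]
heldL tool mm [ 17.  -18.6  -2. ]
heldR tool mm [17.  21.5 -2. ]
pin tool mm [-74.6 -20.   61.8]
holeL tool mm [101.  -53.7 126.8]
holeR tool mm [101.1  91.9 126.8]
plL tool mm [112.2 -64.  126.8]
plR tool mm [112.5 102.2 126.8]
```

```bash
python3 -m creep '[{"dx":0.0019,"dy":-0.0015,"dz":0.02,"ax":0,"ay":0,"az":0,"gripper":0},{"dx":0,"dy":0,"dz":0.02,"ax":0,"ay":0,"az":0,"gripper":0},{"dx":0,"dy":0,"dz":0.02,"ax":0,"ay":0,"az":0,"gripper":0},{"dx":0,"dy":0,"dz":0.016,"ax":0,"ay":0,"az":0,"gripper":0},{"dx":0,"dy":0,"dz":0,"ax":0,"ay":0,"az":0,"gripper":0},{"dx":0,"dy":0,"dz":0.005,"ax":0,"ay":0,"az":0,"gripper":0},{"dx":0,"dy":0,"dz":0.005,"ax":0,"ay":0,"az":0,"gripper":0},{"dx":0,"dy":0,"dz":0.005,"ax":0,"ay":0,"az":0,"gripper":0},{"dx":0,"dy":0,"dz":0,"ax":0,"ay":0,"az":0,"gripper":0},{"dx":0,"dy":0,"dz":0,"ax":0,"ay":0,"az":0,"gripper":0}]' 60
python3 - <<'E'
from h import *
plan([.5193,.0882,.0535],-0.073)
E
```

```text
t: 10.75
tool_pos: [0.5191, 0.0894, 0.0641]
eef_rot: [0.733, 0.68, 0.0, 0.0]
contact_force: [0.5, 0.5, -4.3]
width: 0.0427
grip_force: 62.5
t 10.75 pos [0.5191 0.0894 0.0641] yaw -0.074 w 0.0427 j [ 0.02  0.35 -0.38  0.83  0.    1.66]
shift [-0.0015  0.0004  0.0132] turn [ 0.002 -0.001 -0.009]
```

It is inside the walls with no contact force, so I lower it to the floor.

```bash
python3 -m creep '[{"dx":0,"dy":0,"dz":0.004,"ax":0,"ay":0,"az":0,"gripper":0},{"dx":0,"dy":0,"dz":0.004,"ax":0,"ay":0,"az":0,"gripper":0},{"dx":0,"dy":0,"dz":0.004,"ax":0,"ay":0,"az":0,"gripper":0},{"dx":0,"dy":0,"dz":0.001,"ax":0,"ay":0,"az":0,"gripper":0},{"dx":0,"dy":0,"dz":0.001,"ax":0,"ay":0,"az":0,"gripper":0},{"dx":0,"dy":0,"dz":0,"ax":0,"ay":0,"az":0,"gripper":0},{"dx":0,"dy":0,"dz":0,"ax":0,"ay":0,"az":0,"gripper":0},{"dx":0,"dy":0,"dz":0,"ax":0,"ay":0,"az":0,"gripper":0},{"dx":0,"dy":0,"dz":0,"ax":0,"ay":0,"az":0,"gripper":0},{"dx":0,"dy":0,"dz":0,"ax":0,"ay":0,"az":0,"gripper":0}]' 60
```

```text
t: 11.75
tool_pos: [0.5187, 0.0895, 0.0528]
eef_rot: [0.733, 0.68, -0.0, -0.0]
contact_force: [-5.1, 0.2, 3.3]
width: 0.0427
grip_force: 63.3
```

```bash
python3 -m creep '[{"dx":0,"dy":0,"dz":0,"ax":0,"ay":0,"az":0,"gripper":0.7},{"dx":0,"dy":0,"dz":0,"ax":0,"ay":0,"az":0,"gripper":0.7},{"dx":0,"dy":0,"dz":0,"ax":0,"ay":0,"az":0,"gripper":0.7},{"dx":0,"dy":0,"dz":0,"ax":0,"ay":0,"az":0,"gripper":0.7},{"dx":0,"dy":0,"dz":-0.03,"ax":0,"ay":0,"az":0,"gripper":0.7},{"dx":0,"dy":0,"dz":-0.05,"ax":0,"ay":0,"az":0,"gripper":0.7},{"dx":0,"dy":0,"dz":-0.06,"ax":0,"ay":0,"az":0,"gripper":0.8},{"dx":0,"dy":0,"dz":-0.06,"ax":0,"ay":0,"az":0,"gripper":1},{"dx":0,"dy":0,"dz":0,"ax":0,"ay":0,"az":0,"gripper":1},{"dx":0,"dy":0,"dz":0,"ax":0,"ay":0,"az":0,"gripper":1}]' 40
python3 -m creep '[{"dx":-0.0533,"dy":0.0022,"dz":0.0079,"ax":0,"ay":0,"az":0,"gripper":1},{"dx":-0.0533,"dy":0.0022,"dz":0.0079,"ax":0,"ay":0,"az":0,"gripper":1},{"dx":-0.0533,"dy":0.0022,"dz":0.0079,"ax":0,"ay":0,"az":0,"gripper":1},{"dx":-0.0533,"dy":0.0022,"dz":0.0079,"ax":0,"ay":0,"az":0,"gripper":1},{"dx":-0.0533,"dy":0.0022,"dz":0.0079,"ax":0,"ay":0,"az":0,"gripper":1},{"dx":-0.0533,"dy":0.0022,"dz":0.0079,"ax":0,"ay":0,"az":0,"gripper":1},{"dx":-0.0533,"dy":0.0022,"dz":0.0079,"ax":0,"ay":0,"az":0,"gripper":1},{"dx":-0.0533,"dy":0.0022,"dz":0.0079,"ax":0,"ay":0,"az":0,"gripper":1},{"dx":-0.0533,"dy":0.0022,"dz":0.0079,"ax":0,"ay":0,"az":0,"gripper":1},{"dx":-0.0533,"dy":0.0022,"dz":0.0079,"ax":0,"ay":0,"az":0,"gripper":1}]'
python3 - <<'E'
from h import *
plan([.5043,-.337,.041],-0.074)
cp=r.camera_params("wrist");s=r.observe();Rt=R.from_quat(s["eef_rot"]).as_matrix();im=r.read_camera("wrist")
t=[d for d in r.trace("wrist","bush")]
for d in t[:2]: print(d["p"],d["rect"])
T=np.array([(.5043+.02*np.cos(a),-.337+.02*np.sin(a),.045) for a in np.linspace(0,6.28,40)])
big=cv2.resize(im[:,:,::-1],None,fx=3,fy=3,interpolation=cv2.INTER_CUBIC);pp=proj(cp,T)*3+1
cv2.polylines(big,[np.round(pp).astype(int)],True,(0,0,255),1)
x,y=pp.mean(0).astype(int);print(x,y);cv2.imwrite("pics/bush.png",big[y-260:y+200,x-320:x+320])
E
```

```text
t: 12.75
tool_pos: [0.5202, 0.0894, 0.2144]
eef_rot: [0.733, 0.68, 0.002, 0.001]
contact_force: [-0.1, 0.0, -0.6]
width: 0.0855
grip_force: 0.0
t: 13.75
tool_pos: [0.5037, -0.3381, 0.147]
eef_rot: [0.733, 0.68, -0.0, -0.002]
contact_force: [0.8, -0.2, 0.4]
width: 0.0851
grip_force: 0.0
t 13.75 pos [ 0.5037 -0.3381  0.147 ] yaw -0.074 w 0.0851 j [-0.72  0.42 -0.05  1.1   0.    0.92]
shift [0.0011 0.001  0.1325] turn [-0.022 -0.018 -0.003]
0.93 [258.5, 189.6, 38.6, 48.4]
778 587
```

View pics/bush.png

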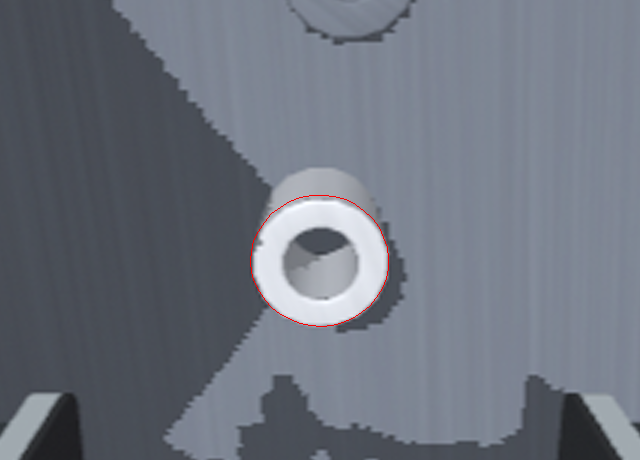

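The predicted ring lies on the bush's rim. Views used: 9. I descend, grip and lift.

```bash
python3 -m creep '[{"dx":0.0011,"dy":0.001,"dz":0.0328,"ax":0,"ay":0,"az":0,"gripper":1},{"dx":0,"dy":0,"dz":0.0328,"ax":0,"ay":0,"az":0,"gripper":1},{"dx":0,"dy":0,"dz":0.0328,"ax":0,"ay":0,"az":0,"gripper":1},{"dx":0,"dy":0,"dz":0.0328,"ax":0,"ay":0,"az":0,"gripper":1},{"dx":0,"dy":0,"dz":0,"ax":0,"ay":0,"az":0,"gripper":1},{"dx":0,"dy":0,"dz":0,"ax":0,"ay":0,"az":0,"gripper":0},{"dx":0,"dy":0,"dz":0,"ax":0,"ay":0,"az":0,"gripper":0},{"dx":0,"dy":0,"dz":0,"ax":0,"ay":0,"az":0,"gripper":0},{"dx":0,"dy":0,"dz":0,"ax":0,"ay":0,"az":0,"gripper":0},{"dx":0,"dy":0,"dz":0,"ax":0,"ay":0,"az":0,"gripper":0}]' 60
python3 - <<'E'
from h import *
plan([.5168,.0505,.1368],-0.074)
E
```

```text
t: 14.85
tool_pos: [0.5065, -0.3369, 0.0464]
eef_rot: [0.733, 0.68, 0.0, 0.001]
contact_force: [-0.8, 1.1, 5.8]
width: 0.0376
grip_force: 61.3
t 14.85 pos [ 0.5065 -0.3369  0.0464] yaw -0.074 w 0.0376 j [-0.72  0.51 -0.19  0.88 -0.    0.93]
shift [ 0.4837 -0.0228 -0.1139] turn [ 0.016  0.013 -0.002]
```

```bash
python3 -m creep '[{"dx":0,"dy":0,"dz":-0.01,"ax":0,"ay":0,"az":0,"gripper":0},{"dx":0,"dy":0,"dz":-0.04,"ax":0,"ay":0,"az":0,"gripper":0},{"dx":0,"dy":0,"dz":-0.05,"ax":0,"ay":0,"az":0,"gripper":0},{"dx":0,"dy":0,"dz":-0.05,"ax":0,"ay":0,"az":0,"gripper":0},{"dx":0.0537,"dy":-0.0027,"dz":0.004,"ax":0,"ay":0,"az":0,"gripper":0},{"dx":0.0537,"dy":-0.0027,"dz":0.004,"ax":0,"ay":0,"az":0,"gripper":0},{"dx":0.0537,"dy":-0.0027,"dz":0.004,"ax":0,"ay":0,"az":0,"gripper":0},{"dx":0.0537,"dy":-0.0027,"dz":0.004,"ax":0,"ay":0,"az":0,"gripper":0},{"dx":0.0537,"dy":-0.0027,"dz":0.004,"ax":0,"ay":0,"az":0,"gripper":0},{"dx":0.0537,"dy":-0.0027,"dz":0.004,"ax":0,"ay":0,"az":0,"gripper":0}]' 60
python3 -m creep '[{"dx":0.0537,"dy":-0.0027,"dz":0.004,"ax":0,"ay":0,"az":0,"gripper":0},{"dx":0.0537,"dy":-0.0027,"dz":0.004,"ax":0,"ay":0,"az":0,"gripper":0},{"dx":0.0535,"dy":-0.0027,"dz":0.004,"ax":0,"ay":0,"az":0,"gripper":0},{"dx":0,"dy":0,"dz":0,"ax":0,"ay":0,"az":0,"gripper":0},{"dx":0,"dy":0,"dz":0,"ax":0,"ay":0,"az":0,"gripper":0},{"dx":0,"dy":0,"dz":0,"ax":0,"ay":0,"az":0,"gripper":0},{"dx":0,"dy":0,"dz":0,"ax":0,"ay":0,"az":0,"gripper":0},{"dx":0,"dy":0,"dz":0,"ax":0,"ay":0,"az":0,"gripper":0},{"dx":0,"dy":0,"dz":0,"ax":0,"ay":0,"az":0,"gripper":0},{"dx":0,"dy":0,"dz":0,"ax":0,"ay":0,"az":0,"gripper":0}]' 60
python3 - <<'E'
from h import *
plan([.5158,.0498,.075],-0.073)
cp=r.camera_params("wrist");s=r.observe();Rt=R.from_quat(s["eef_rot"]).as_matrix();im=r.read_camera("wrist");np.save("w6.npy",im)
big=cv2.resize(im[:,:,::-1],None,fx=3,fy=3,interpolation=cv2.INTER_CUBIC)
T=np.array([(.02*np.cos(a),.02*np.sin(a),.0014) for a in np.linspace(0,6.28,40)])@Rt.T+s["tool_pos"]
cv2.polylines(big,[np.round(proj(cp,T)*3+1).astype(int)],True,(0,0,255),1)
J=lambda x,y,z:(s["tool_pos"]+Rt@[y*0+x,0,0]+0)
x,y=(proj(cp,T).mean(0)*3).astype(int);print(x,y);v=big[y-440:y+150,x-380:x+380];cv2.imwrite("pics/n2.png",v)
E
```

```text
t: 15.85
tool_pos: [0.5117, -0.0766, 0.1456]
eef_rot: [0.733, 0.68, 0.0, 0.0]
contact_force: [0.6, -0.4, -2.5]
width: 0.0374
grip_force: 61.2
t: 16.85
tool_pos: [0.5152, 0.05, 0.1357]
eef_rot: [0.733, 0.68, 0.0, -0.0]
contact_force: [0.2, -0.6, -2.9]
width: 0.0374
grip_force: 61.1
t 16.85 pos [0.5152 0.05   0.1357] yaw -0.075 w 0.0374 j [-0.06  0.27 -0.31  1.    0.    1.59]
shift [-0.0001  0.0008  0.0759] turn [ 0.    -0.001 -0.019]
771 774
```

View pics/n2.png

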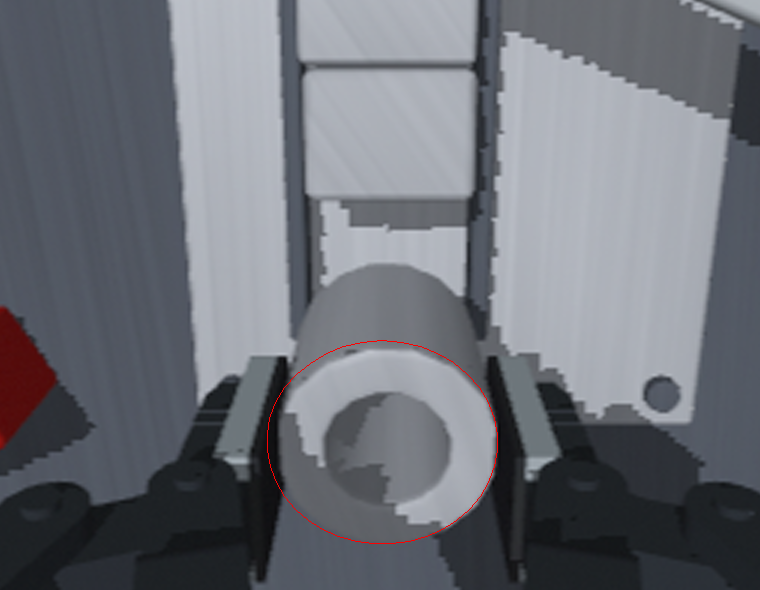

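The block stands square beside the set block with a gap of about 1 mm. The bush is upright in the jaws above the free space. That was my tenth and last view, so I go on by force and height.

```bash
python3 -m creep '[{"dx":0,"dy":0.0004,"dz":0.02,"ax":0,"ay":0,"az":0,"gripper":0},{"dx":0,"dy":0,"dz":0.02,"ax":0,"ay":0,"az":0,"gripper":0},{"dx":0,"dy":0,"dz":0.02,"ax":0,"ay":0,"az":0,"gripper":0},{"dx":0,"dy":0,"dz":0.005,"ax":0,"ay":0,"az":0,"gripper":0},{"dx":0,"dy":0,"dz":0.005,"ax":0,"ay":0,"az":0,"gripper":0},{"dx":0,"dy":0,"dz":0.005,"ax":0,"ay":0,"az":0,"gripper":0},{"dx":0,"dy":0,"dz":0.005,"ax":0,"ay":0,"az":0,"gripper":0},{"dx":0,"dy":0,"dz":0,"ax":0,"ay":0,"az":0,"gripper":0},{"dx":0,"dy":0,"dz":0,"ax":0,"ay":0,"az":0,"gripper":0},{"dx":0,"dy":0,"dz":0,"ax":0,"ay":0,"az":0,"gripper":0}]' 60
```

```text
t: 17.9
tool_pos: [0.5157, 0.0505, 0.0721]
eef_rot: [0.733, 0.68, 0.0, 0.0]
contact_force: [0.2, -0.8, -3.4]
width: 0.0375
grip_force: 61.0
```

```bash
python3 -m creep '[{"dx":0,"dy":0,"dz":0.004,"ax":0,"ay":0,"az":0,"gripper":0},{"dx":0,"dy":0,"dz":0.004,"ax":0,"ay":0,"az":0,"gripper":0},{"dx":0,"dy":0,"dz":0.003,"ax":0,"ay":0,"az":0,"gripper":0},{"dx":0,"dy":0,"dz":0.002,"ax":0,"ay":0,"az":0,"gripper":0},{"dx":0,"dy":0,"dz":0.002,"ax":0,"ay":0,"az":0,"gripper":0},{"dx":0,"dy":0,"dz":0,"ax":0,"ay":0,"az":0,"gripper":0},{"dx":0,"dy":0,"dz":0,"ax":0,"ay":0,"az":0,"gripper":0},{"dx":0,"dy":0,"dz":0,"ax":0,"ay":0,"az":0,"gripper":0},{"dx":0,"dy":0,"dz":0,"ax":0,"ay":0,"az":0,"gripper":0},{"dx":0,"dy":0,"dz":0,"ax":0,"ay":0,"az":0,"gripper":0}]' 60
```

```text
t: 18.9
tool_pos: [0.5155, 0.0505, 0.0598]
eef_rot: [0.733, 0.68, 0.0, 0.0]
contact_force: [-0.0, 0.6, -2.3]
width: 0.0373
grip_force: 61.1
```

```bash
python3 -m creep '[{"dx":0,"dy":0,"dz":0.001,"ax":0,"ay":0,"az":0,"gripper":0},{"dx":0,"dy":0,"dz":0.001,"ax":0,"ay":0,"az":0,"gripper":0},{"dx":0,"dy":0,"dz":0.001,"ax":0,"ay":0,"az":0,"gripper":0},{"dx":0,"dy":0,"dz":0.001,"ax":0,"ay":0,"az":0,"gripper":0},{"dx":0,"dy":0,"dz":0,"ax":0,"ay":0,"az":0,"gripper":0},{"dx":0,"dy":0,"dz":0,"ax":0,"ay":0,"az":0,"gripper":0},{"dx":0,"dy":0,"dz":0,"ax":0,"ay":0,"az":0,"gripper":0},{"dx":0,"dy":0,"dz":0,"ax":0,"ay":0,"az":0,"gripper":0},{"dx":0,"dy":0,"dz":0,"ax":0,"ay":0,"az":0,"gripper":0},{"dx":0,"dy":0,"dz":0,"ax":0,"ay":0,"az":0,"gripper":0}]' 60
```

```text
t: 19.9
tool_pos: [0.5154, 0.0505, 0.0565]
eef_rot: [0.733, 0.68, 0.0, -0.0]
contact_force: [0.0, 0.5, -2.9]
width: 0.0372
grip_force: 61.2
```

```bash
python3 -m creep '[{"dx":0,"dy":0,"dz":0.001,"ax":0,"ay":0,"az":0,"gripper":0},{"dx":0,"dy":0,"dz":0.001,"ax":0,"ay":0,"az":0,"gripper":0},{"dx":0,"dy":0,"dz":0.0005,"ax":0,"ay":0,"az":0,"gripper":0},{"dx":0,"dy":0,"dz":0,"ax":0,"ay":0,"az":0,"gripper":0},{"dx":0,"dy":0,"dz":0,"ax":0,"ay":0,"az":0,"gripper":0},{"dx":0,"dy":0,"dz":0,"ax":0,"ay":0,"az":0,"gripper":0},{"dx":0,"dy":0,"dz":0,"ax":0,"ay":0,"az":0,"gripper":0},{"dx":0,"dy":0,"dz":0,"ax":0,"ay":0,"az":0,"gripper":0},{"dx":0,"dy":0,"dz":0,"ax":0,"ay":0,"az":0,"gripper":0},{"dx":0,"dy":0,"dz":0,"ax":0,"ay":0,"az":0,"gripper":0}]' 60
```

```text
t: 20.9
tool_pos: [0.5155, 0.0506, 0.0563]
eef_rot: [0.733, 0.68, 0.0, 0.0]
contact_force: [-5.7, 0.4, 12.9]
width: 0.0375
grip_force: 63.0
```

It touched down at the expected height of 56 mm. I release, rise and go above the handle.

```bash
python3 -m creep '[{"dx":0,"dy":0,"dz":0,"ax":0,"ay":0,"az":0,"gripper":0.7},{"dx":0,"dy":0,"dz":0,"ax":0,"ay":0,"az":0,"gripper":0.7},{"dx":0,"dy":0,"dz":0,"ax":0,"ay":0,"az":0,"gripper":0.7},{"dx":0,"dy":0,"dz":0,"ax":0,"ay":0,"az":0,"gripper":0.7},{"dx":0,"dy":0,"dz":-0.02,"ax":0,"ay":0,"az":0,"gripper":0.7},{"dx":0,"dy":0,"dz":-0.04,"ax":0,"ay":0,"az":0,"gripper":0.7},{"dx":0,"dy":0,"dz":-0.06,"ax":0,"ay":0,"az":0,"gripper":1},{"dx":0,"dy":0,"dz":-0.06,"ax":0,"ay":0,"az":0,"gripper":1},{"dx":0,"dy":0,"dz":0,"ax":0,"ay":0,"az":0,"gripper":1},{"dx":0,"dy":0,"dz":0,"ax":0,"ay":0,"az":0,"gripper":1}]' 40
python3 - <<'E'
from h import *
plan([.6505,.1028,.2],1.126)
cp=r.camera_params("wrist");s=r.observe();im=r.read_camera("wrist")
for l,z in (("handle",.127),("keeper",.07),("bush",.055),("block",.055),("set_block",.055)):
    for d in r.trace("wrist",l)[:4]:
        m=d["pixels"];v,u=np.nonzero(m);print(l,round(d["p"],2),np.round(d["rect"],1),"c@z",np.round(back(cp,(u.mean(),v.mean()),z),4))
# bush rim: predicted circle at z=.055 vs image gradient, search best centre and height
g=cv2.GaussianBlur(cv2.cvtColor(im,cv2.COLOR_RGB2GRAY).astype(np.float32),(0,0),.7);G=np.hypot(cv2.Sobel(g,5,1,0),cv2.Sobel(g,5,0,1))
a=np.linspace(0,6.28,90);best=[]
for z in np.arange(.045,.075,.002):
  b=max((np.mean([cv2.remap(G,*[q.astype(np.float32)[:,None] for q in proj(cp,np.c_[x+rad*np.cos(a),y+rad*np.sin(a),0*a+z]).T],1).mean() for rad in (.0195,.011)]),x,y) for x in np.arange(.508,.524,.001) for y in np.arange(.042,.060,.001))
  best.append((round(float(b[0]),1),round(z,3),round(b[1],3),round(b[2],3)))
print(sorted(best)[::-1][:4])
E
```

```text
t: 21.9
tool_pos: [0.5165, 0.0505, 0.1999]
eef_rot: [0.733, 0.68, 0.001, 0.001]
contact_force: [0.7, -0.3, -1.0]
width: 0.0856
grip_force: 0.0
t 21.9 pos [0.5165 0.0505 0.1999] yaw -0.074 w 0.0856 j [-0.06  0.22 -0.2   1.15  0.    1.59]
shift [0.0777 0.1622 0.0005] turn [  0.025   0.016 -10.002]
handle 0.6 [344.9  90.2 217.3 105.1] c@z [0.5756 0.1304 0.127 ]
keeper 0.88 [344.9  90.7 214.7 102.7] c@z [0.5908 0.1314 0.07  ]
bush 0.95 [258.4 181.6  34.5  36. ] c@z [0.5162 0.0525 0.055 ]
block 0.81 [137.6 220.2  58.2  49.3] c@z [0.3856 0.02   0.055 ]
block 0.76 [256.3 145.8  44.4  36. ] c@z [0.5192 0.09   0.055 ]
block 0.74 [210.1 317.9  26.9  33.7] c@z [ 0.4475 -0.1121  0.055 ]
set_block 0.65 [257.8 111.2  46.4  33.7] c@z [0.5207 0.1221 0.055 ]
[(207.0, np.float64(0.053), np.float64(0.516), np.float64(0.049)), (203.9, np.float64(0.055), np.float64(0.516), np.float64(0.05)), (203.5, np.float64(0.049), np.float64(0.516), np.float64(0.048)), (202.9, np.float64(0.057), np.float64(0.516), np.float64(0.05))]
```

Blanks check out: bush rim fits at z of about 0.054, the block is at its place. On to the handle.

```bash
python3 - <<'E'
from h import *
cp=r.camera_params("wrist");print(back(cp,(441.5,131),.127))
E
python3 -m creep '[{"dx":0.0194,"dy":0.0406,"dz":0,"ax":0,"ay":0,"az":0,"gripper":1},{"dx":0.0194,"dy":0.0406,"dz":0,"ax":0,"ay":0,"az":0,"gripper":1},{"dx":0.0194,"dy":0.0406,"dz":0,"ax":0,"ay":0,"az":0,"gripper":1},{"dx":0.0194,"dy":0.0406,"dz":0,"ax":0,"ay":0,"az":0,"gripper":1},{"dx":0,"dy":0,"dz":0,"ax":0,"ay":0,"az":-1,"gripper":1},{"dx":0,"dy":0,"dz":0,"ax":0,"ay":0,"az":-1,"gripper":1},{"dx":0,"dy":0,"dz":0,"ax":0,"ay":0,"az":-1,"gripper":1},{"dx":0,"dy":0,"dz":0,"ax":0,"ay":0,"az":-1,"gripper":1},{"dx":0,"dy":0,"dz":0,"ax":0,"ay":0,"az":-1,"gripper":1},{"dx":0,"dy":0,"dz":0,"ax":0,"ay":0,"az":-1,"gripper":1}]' 40
python3 -m creep '[{"dx":0,"dy":0,"dz":0,"ax":0,"ay":0,"az":-1,"gripper":1},{"dx":0,"dy":0,"dz":0,"ax":0,"ay":0,"az":-1,"gripper":1},{"dx":0,"dy":0,"dz":0,"ax":0,"ay":0,"az":-1,"gripper":1},{"dx":0,"dy":0,"dz":0,"ax":0,"ay":0,"az":-1,"gripper":1},{"dx":0,"dy":0,"dz":0,"ax":0,"ay":0,"az":0,"gripper":1},{"dx":0,"dy":0,"dz":0,"ax":0,"ay":0,"az":0,"gripper":1},{"dx":0,"dy":0,"dz":0,"ax":0,"ay":0,"az":0,"gripper":1},{"dx":0,"dy":0,"dz":0,"ax":0,"ay":0,"az":0,"gripper":1},{"dx":0,"dy":0,"dz":0,"ax":0,"ay":0,"az":0,"gripper":1},{"dx":0,"dy":0,"dz":0,"ax":0,"ay":0,"az":0,"gripper":1}]' 40
python3 - <<'E'
from h import *
plan([.6505,.1028,.105],1.126)
cp=r.camera_params("wrist");s=r.observe();im=r.read_camera("wrist")
for l in ("keeper","handle"):
    for d in r.trace("wrist",l)[:2]: print(l,d["p"],np.round(d["rect"],1))
g=cv2.GaussianBlur(cv2.cvtColor(im,cv2.COLOR_RGB2GRAY).astype(np.float32),(0,0),.7);G=np.hypot(cv2.Sobel(g,5,1,0),cv2.Sobel(g,5,0,1))
a=np.linspace(0,6.28,60)
print(sorted([(round(float(cv2.remap(G,*[q.astype(np.float32)[:,None] for q in proj(cp,np.c_[x+.0078*np.cos(a),y+.0078*np.sin(a),0*a+.127]).T],1).mean()),1),round(x,4),round(y,4)) for x in np.arange(.635,.665,.001) for y in np.arange(.085,.12,.001)])[::-1][:5])
E
```

```text
[0.64577773 0.10048021 0.127     ]
t: 23.2
tool_pos: [0.6491, 0.1028, 0.1972]
eef_rot: [0.444, 0.896, -0.0, -0.001]
contact_force: [-0.5, 0.9, 0.4]
width: 0.0857
grip_force: 0.0
t: 24.2
tool_pos: [0.6496, 0.1028, 0.1986]
eef_rot: [0.221, 0.975, 0.0, 0.0]
contact_force: [-0.5, -0.6, 0.4]
width: 0.0855
grip_force: 0.0
t 24.2 pos [0.6496 0.1028 0.1986] yaw 1.125 w 0.0855 j [0.04 0.49 0.19 1.27 0.   0.48]
shift [-0.0011  0.0005  0.117 ] turn [ 0.001  0.    -0.005]
keeper 0.8 [258.8 110.6  39.7 216.8]
handle 0.62 [259.7 110.2  42.  220.3]
[(205.0, np.float64(0.651), np.float64(0.102)), (174.1, np.float64(0.651), np.float64(0.103)), (167.4, np.float64(0.65), np.float64(0.102)), (163.4, np.float64(0.651), np.float64(0.101)), (153.6, np.float64(0.652), np.float64(0.102))]
```

The handle measures (0.651, 0.102), matching the geometry. I descend and grip.

```bash
python3 -m creep '[{"dx":-0.002,"dy":0,"dz":0.029,"ax":0,"ay":0,"az":0,"gripper":1},{"dx":0,"dy":0,"dz":0.029,"ax":0,"ay":0,"az":0,"gripper":1},{"dx":0,"dy":0,"dz":0.029,"ax":0,"ay":0,"az":0,"gripper":1},{"dx":0,"dy":0,"dz":0.029,"ax":0,"ay":0,"az":0,"gripper":1},{"dx":0,"dy":0,"dz":0,"ax":0,"ay":0,"az":0,"gripper":0},{"dx":0,"dy":0,"dz":0,"ax":0,"ay":0,"az":0,"gripper":0},{"dx":0,"dy":0,"dz":0,"ax":0,"ay":0,"az":0,"gripper":0},{"dx":0,"dy":0,"dz":0,"ax":0,"ay":0,"az":0,"gripper":0},{"dx":0,"dy":0,"dz":0,"ax":0,"ay":0,"az":0,"gripper":0},{"dx":0,"dy":0,"dz":0,"ax":0,"ay":0,"az":0,"gripper":0}]' 40
python3 -m creep '[{"dx":0.0003,"dy":-0.0105,"dz":0,"ax":0,"ay":0,"az":0.5,"gripper":0},{"dx":0.0003,"dy":-0.0105,"dz":0,"ax":0,"ay":0,"az":0.5,"gripper":0},{"dx":0.0003,"dy":-0.0105,"dz":0,"ax":0,"ay":0,"az":0.5,"gripper":0},{"dx":0.0003,"dy":-0.0105,"dz":0,"ax":0,"ay":0,"az":0.5,"gripper":0},{"dx":0,"dy":0,"dz":0,"ax":0,"ay":0,"az":0,"gripper":0},{"dx":0,"dy":0,"dz":0,"ax":0,"ay":0,"az":0,"gripper":0},{"dx":0,"dy":0,"dz":0,"ax":0,"ay":0,"az":0,"gripper":0},{"dx":0,"dy":0,"dz":0,"ax":0,"ay":0,"az":0,"gripper":0},{"dx":0,"dy":0,"dz":0,"ax":0,"ay":0,"az":0,"gripper":0},{"dx":0,"dy":0,"dz":0,"ax":0,"ay":0,"az":0,"gripper":0}]' 40
python3 - <<'E'
from h import *
P=np.array([.525,.1628]);s=r.observe();d=s["tool_pos"][:2]-P;print(np.hypot(*d),-.0735-.3708-np.arctan2(d[1],d[0]),s["contact_force"])
plan([.525,.1628,.105],-.4445-.24+np.pi/2)
E
```

```text
t: 25.35
tool_pos: [0.6516, 0.1015, 0.1073]
eef_rot: [0.221, 0.975, -0.0, 0.001]
contact_force: [-1.9, -2.9, 6.5]
width: 0.0151
grip_force: 39.0
t: 26.35
tool_pos: [0.6348, 0.0745, 0.1073]
eef_rot: [0.335, 0.942, 0.001, 0.002]
contact_force: [1.9, 1.0, 6.7]
width: 0.0149
grip_force: 39.5
0.14086370240246 0.23312868644977836 [1.85267648 1.02961749 6.68188879]
t 26.35 pos [0.6348 0.0745 0.1073] yaw 0.888 w 0.0149 j [-0.01  0.5  -0.02  1.04  0.    0.67]
shift [ 0.1761 -0.0009  0.0025] turn [0.025 0.021 0.017]
```

The keeper follows on the arc: radius 141 mm, about 0.23 rad. I continue.

```bash
python3 -m creep '[{"dx":0.0003,"dy":-0.0105,"dz":0,"ax":0,"ay":0,"az":0.5,"gripper":0},{"dx":0.0003,"dy":-0.0105,"dz":0,"ax":0,"ay":0,"az":0.5,"gripper":0},{"dx":0.0003,"dy":-0.0105,"dz":0,"ax":0,"ay":0,"az":0.5,"gripper":0},{"dx":0.0003,"dy":-0.0105,"dz":0,"ax":0,"ay":0,"az":0.5,"gripper":0},{"dx":0.0003,"dy":-0.0105,"dz":0,"ax":0,"ay":0,"az":0.5,"gripper":0},{"dx":0.0003,"dy":-0.0105,"dz":0,"ax":0,"ay":0,"az":0.5,"gripper":0},{"dx":0.0003,"dy":-0.0105,"dz":0,"ax":0,"ay":0,"az":0.5,"gripper":0},{"dx":0.0003,"dy":-0.0105,"dz":0,"ax":0,"ay":0,"az":0.5,"gripper":0},{"dx":0.0003,"dy":-0.0105,"dz":0,"ax":0,"ay":0,"az":0.5,"gripper":0},{"dx":0.0003,"dy":-0.0105,"dz":0,"ax":0,"ay":0,"az":0.5,"gripper":0}]' 50
python3 - <<'E'
from h import *
P=np.array([.525,.1628]);s=r.observe();d=s["tool_pos"][:2]-P;print(np.hypot(*d),-.0735-.3708-np.arctan2(d[1],d[0]))
E
```

```text
t: 27.35
tool_pos: [0.5668, 0.0277, 0.1073]
eef_rot: [0.599, 0.801, 0.002, 0.003]
contact_force: [5.5, -0.0, 5.2]
width: 0.0149
grip_force: 48.9
0.1413955137296336 0.8263546546448485
```

```bash
python3 -m creep '[{"dx":0.0003,"dy":-0.0105,"dz":0,"ax":0,"ay":0,"az":0.5,"gripper":0},{"dx":0.0003,"dy":-0.0105,"dz":0,"ax":0,"ay":0,"az":0.5,"gripper":0},{"dx":0.0003,"dy":-0.0105,"dz":0,"ax":0,"ay":0,"az":0.5,"gripper":0},{"dx":0.0003,"dy":-0.0105,"dz":0,"ax":0,"ay":0,"az":0.5,"gripper":0},{"dx":0.0003,"dy":-0.0105,"dz":0,"ax":0,"ay":0,"az":0.5,"gripper":0},{"dx":0.0001,"dy":-0.005,"dz":0,"ax":0,"ay":0,"az":0.25,"gripper":0},{"dx":0.0001,"dy":-0.005,"dz":0,"ax":0,"ay":0,"az":0.25,"gripper":0},{"dx":0,"dy":-0.003,"dz":0,"ax":0,"ay":0,"az":0,"gripper":0},{"dx":0,"dy":0,"dz":0,"ax":0,"ay":0,"az":0,"gripper":0},{"dx":0,"dy":0,"dz":0,"ax":0,"ay":0,"az":0,"gripper":0}]' 50
python3 - <<'E'
from h import *
P=np.array([.525,.1628]);s=r.observe();d=s["tool_pos"][:2]-P;print(np.hypot(*d),-.0735-.3708-np.arctan2(d[1],d[0]),s["contact_force"],s["qvel"].max())
E
```

```text
t: 28.35
tool_pos: [0.5159, 0.0215, 0.1074]
eef_rot: [0.732, 0.681, 0.002, 0.003]
contact_force: [6.0, -4.8, 3.9]
width: 0.0148
grip_force: 48.9
0.141640117493268 1.1909107751138874 [ 6.03909084 -4.80002731  3.89425826] 0.002505980695265199
```

```bash
python3 -m creep '[{"dx":0,"dy":-0.003,"dz":0,"ax":0,"ay":0,"az":0,"gripper":0},{"dx":0,"dy":-0.002,"dz":0,"ax":0,"ay":0,"az":0,"gripper":0},{"dx":0,"dy":0,"dz":0,"ax":0,"ay":0,"az":0,"gripper":0},{"dx":0,"dy":0,"dz":0,"ax":0,"ay":0,"az":0,"gripper":0},{"dx":0,"dy":0,"dz":0,"ax":0,"ay":0,"az":0,"gripper":0},{"dx":0,"dy":0,"dz":0,"ax":0,"ay":0,"az":0,"gripper":0},{"dx":0,"dy":0,"dz":0,"ax":0,"ay":0,"az":0,"gripper":0},{"dx":0,"dy":0,"dz":0,"ax":0,"ay":0,"az":0,"gripper":0},{"dx":0,"dy":0,"dz":0,"ax":0,"ay":0,"az":0,"gripper":0},{"dx":0,"dy":0,"dz":0,"ax":0,"ay":0,"az":0,"gripper":0}]' 50
python3 - <<'E'
from h import *
P=np.array([.525,.1628]);s=r.observe();d=s["tool_pos"][:2]-P;print(np.hypot(*d),-.0735-.3708-np.arctan2(d[1],d[0]),s["contact_force"],abs(s["qvel"]).max())
r.read_camera("top")
for l in ("block","bush","set_block"):
    for q in r.trace("top",l)[:5]: print(l,round(q["p"],2),np.round(back(r.camera_params("top"),q["rect"][:2],.04),3))
E
```

```text
t: 29.35
tool_pos: [0.5132, 0.0216, 0.1074]
eef_rot: [0.733, 0.681, 0.002, 0.004]
contact_force: [9.7, -4.2, 0.5]
width: 0.0146
grip_force: 49.1
0.14165812144569925 1.2102293432707296 [ 9.71232255 -4.21797442  0.45116536] 0.0024367363146458806
block 0.71 [ 0.641 -0.143  0.04 ]
block 0.62 [0.54  0.127 0.04 ]
block 0.46 [ 0.437 -0.16   0.04 ]
block 0.4 [0.525 0.131 0.04 ]
bush 0.18 [0.299 0.335 0.04 ]
set_block 0.6 [0.521 0.134 0.04 ]
```

```bash
python3 -m creep '[{"dx":0,"dy":-0.003,"dz":0,"ax":0,"ay":0,"az":0,"gripper":0},{"dx":0,"dy":-0.002,"dz":0,"ax":0,"ay":0,"az":0,"gripper":0},{"dx":0,"dy":0,"dz":0,"ax":0,"ay":0,"az":0,"gripper":0},{"dx":0,"dy":0,"dz":0,"ax":0,"ay":0,"az":0,"gripper":0},{"dx":0,"dy":0,"dz":0,"ax":0,"ay":0,"az":0,"gripper":0},{"dx":0,"dy":0,"dz":0,"ax":0,"ay":0,"az":0,"gripper":0},{"dx":0,"dy":0,"dz":0,"ax":0,"ay":0,"az":0,"gripper":0},{"dx":0,"dy":0,"dz":0,"ax":0,"ay":0,"az":0,"gripper":0},{"dx":0,"dy":0,"dz":0,"ax":0,"ay":0,"az":0,"gripper":0},{"dx":0,"dy":0,"dz":0,"ax":0,"ay":0,"az":0,"gripper":0}]' 50
```

```text
t: 30.55
tool_pos: [0.5124, 0.0217, 0.1075]
eef_rot: [0.733, 0.68, 0.004, 0.006]
contact_force: [18.9, -4.8, -6.8]
width: 0.0146
grip_force: 49.5
```

The tool moved only 0.8 mm for a 4 mm command while the force rose to 19 N, well above the 8 N spring pull. The arm is hard on its stop, so I hand in.

```bash
python3 -c "
from rig import r
print(r.sign_off())"
```

```text
the job is handed in; nothing more can be done
None
```

The job is handed in with the block and bush set down on the nest floor beside the set block, and the gripper holding the keeper arm against its stop at about 19 N; the hand-in gave no verdict.

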